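# Hang the plywood caddy on the hooded cleat rail

## Robot

A 6-joint arm with a two-finger parallel gripper is mounted at the origin on a cart in front of the work surface, level with it; the furniture and walls round the work are solid. World frame = base frame: x ahead of the robot, y to its left, z up, the work surface at z = 0. Lengths are in m, angles in rad, forces in N, time in s.
With the tool pointing down it reaches from about 0.3 to 0.875 m from the base axis. Payload 4.2 kg.
Tool frame: the origin (TCP) lies on the centre line of the jaws, within the pads' length; the fingertips stand 19 mm ahead of it and the grasp point (between the pads) is the TCP; z points along the fingers, y is the line along which they close (so a half turn about z gives the same grasp; the last joint's range is limited). The gripper opens to 85 mm and grips with 20 to 120 N. Pads are 22 mm wide; open, the fingers measure 114 mm over their backs; the gripper's body (76 mm by 85 mm) begins 54 mm behind the grasp point. The pads swing forward as they close: fully open they stand 13 mm farther back than shut.
Start: joints at [-0.02, 0.32, 1.565, -0, 1.257, -0.02], TCP at [0.575, 0, 0.25] pointing down, gripper open.
Joint ranges: [-3.11, 3.11], [-0.84, 2.01], [0.21, 2.61], [-1.34, 4.49], [0.05, 2.63], [-2.56, 2.56]. Speed limits (rad/s): [2.57, 2.57, 3.14, 3.14, 3.14, 3.14].

## Interface

Orientations are given as a rotation vector (axis times angle).
In Python, from plant import monitor, capture, camera_params, ctrl gives the robot as it stands.
- The arm moves only by the tool carry_out, never from a script. Its argument "rows" is a list of rows, each a list of 3 entries, a list of its own where there are three numbers: the shift along the tool's x, y, z in units of 500 mm (1.0 is 500 mm), then the turn about the tool's z in units of pi/2 rad (1.0 is pi/2 rad), then the opening, from 0 (shut) to 1 (fully open). In form: [[[tx, ty, tz], yaw, fingers], ...]. A call has exactly 8 rows; each row is the pose to reach, as a shift and turn from the pose commanded when the call began, along the tool's axes at that moment; what a row does not reach only later rows make up. A row lasts 1/10 s, in which the tool goes at most 50 mm and 8.59 degrees, less where a joint would pass 70% of its speed; a pose out of reach is approached as far as the arm can. A call with a number of a shift or a turn outside -1 to 1 is refused whole. A call with a gripper value outside its range is refused whole. The fingers move at their own pace and stop on an object; the grip force is fixed at half the most. Time passes only in rows, so rows that repeat a pose let the fingers close, or fill a call up. It gives the time, the measured TCP pose, the force, the opening and the grip force at its end, in the units of the state.
- monitor.read_state(): the state, without advancing time (a new reading comes with each control period).
- capture(name): name is "scene" or "side" or "wrist"; returns the picture (420x560x3 uint8, red, green, blue); there is no depth.
- camera_params(name): a dict with "fx", "fy", "cx", "cy" (pixels), "R" (3x3) and "t" (3): a world point X has camera coordinates R X + t. Camera axes: x right, y down, z forward; pixel columns grow to the right and rows downward; lengths in m; the calibration is good to about 2 mm. A picture is of the moment at which its call begins: read the wrist's pose just before it. camera_params takes no time and is no camera call; for the wrist camera it gives the pose at the moment of the call.
- ctrl.job_done(): hands the job in; it is judged then, once.
The state is a dict: "time": time; "q": joint angles; "dq": joint speeds; "joint_efforts": joint torques, N m; "tool_pos": TCP position; "tcp_rot": TCP orientation; "ft_force": force on the tool from outside, world axes, zero at the start; "ft_torque": the same for the moment, N m; "grip_width": opening from 0.0 (shut) to 1.0 (fully open); "finger_force": force on a finger pad.
Only numpy, scipy, OpenCV 4.12 (cv2) and the standard library are available. Lean on these libraries where they do the work, as an engineer would, in place of code of your own. Each camera call takes 0.05 s, during which the arm holds its last target. There are 200 camera calls.

## Task

Hang the plywood caddy back in the free place on the panel's cleat rail, next to the two bins already hanging there: tilt it so that the strip behind its back goes in under the hood and over the cleat, swing it upright, and push it down until it is fully home and the spring catch in the rail snaps into the strip. Let go, so that it hangs upright by itself, and leave the candles, the jar, the bottle and the tape where they stand.

Things in the scene. Friction and masses are not known exactly. Their poses are not given: they have to be found in the camera images.
- caddy: The loose plywood caddy, an open tote 136 deep x 104 wide x 116 mm high, about 0.35 kg. Origin: middle of its underside. x from front to back (its back goes to the panel), y left, z up. Walls about 50 mm high; back board to z 99, its rear face at x 30, a strip behind it; two stand-off feet at the bottom reach back to x 66; front at x -68 mm. It stands with its back away from the robot.
- caddy_handle (a point): Point to grasp, in the front part of the caddy's handle board: an upright board in the caddy's x-z plane, 12 mm thick across y, from x -66 to -12 mm and up to z 112 mm. This point is at x -50, z 96 mm of the caddy, 16 mm behind the board's front edge and 16 mm below its top. Pinched across y, it can be taken at any tilt in the board's plane. Axes as the caddy's.
- caddy_strip (a point): Middle of the lower edge of the aluminium strip behind the caddy's back, at x 41, z 80 mm of the caddy (91 behind and 16 below caddy_handle). The strip rises from here: 3 mm thick in x, 36 high, 84 long in y, with a long slot 4 to 10 mm above this edge. A web, underside 15 mm above the edge, joins it to the back board; the gap between strip and board below the web is 9.5 mm; the cleat goes there.
- cleat_panel: Fixed upright plywood panel on feet, 410 wide, 370 mm high. Origin: on the bench, in the middle under its front face; x into the panel, y to the left, z up. Along its face at 150 to 207 mm height runs an aluminium rail with three places at y -124, 0 and +124 mm, two of them taken by hung bins; black caps close the rail's ends.
- bay_seat (a point): Middle of the cleat's top edge at the free place (left, middle or right of three), 170 mm above the bench; axes as the panel's. The cleat is an upstand 4 mm thick in x, 17 mm high over the channel floor; the panel's face is 34 mm behind it. Home: the web rests on the cleat, caddy_strip is at x about +4, z -15 mm here, the caddy upright (sagging 1 degree onto two bumpers), square to the panel.
- bay_hood (a point): Front lower edge of the rail's hood, middle of the free place: 33 mm above and 2 mm in front of bay_seat. The hood reaches from here to the panel. The gap is lower than the strip, which enters only with the caddy's top leaned to the panel by over 30 degrees: at 45, with caddy_strip 4 mm above bay_seat, it has 2 mm to spare. Once 3 mm behind the cleat it turns upright as it sinks.
- hung_bin_a: A fixed plywood bin hanging at one place of the rail, 108 mm wide, built like the caddy but without handle; origin at its underside as the caddy's. About 18 mm stay free between it and a caddy beside it. Three brown dropper bottles stand in it, up to 115 mm above its underside.
- hung_bin_b: The other fixed hanging bin, the same size, with a spool of wick in it, up to 60 mm above its underside; origin as the caddy's.
- short_candle_mid (a point): Middle of a loose glass candle, 58 mm across, 50 mm high; leave it.
- tealight_jar_mid (a point): Middle of a loose glass jar with wax, 68 mm across, 62 mm high; leave it.
- brown_bottle_mid (a point): Middle of a loose brown bottle, 56 mm across, 164 mm high; leave it.
- tall_candle_mid (a point): Middle of a loose glass candle, 66 mm across, 105 mm high; leave it.
- tape_mid (a point): Middle of a loose roll of tape lying flat, 66 mm across, 19 mm high; leave it.
- latch (a joint): Spring catch in the rail at the free place: a slippery black wedge 20 mm wide in the channel, 8 mm below and 3 mm behind bay_seat. 0 = out, m pushed back toward the panel. An upright strip stops on it with caddy_strip 4 to 7 mm below bay_seat; a push down of 5 to 15 N at the caddy forces it back 2.5 mm and, with the caddy home, it snaps into the strip's slot.

How it is judged:
By the outcome, as a careful person would: the job done as asked, in the order asked, and still so for the second after the job is handed in, with the robot touching nothing.
It also fails if it takes over 58 s, if anything falls off the work surface, if the arm or the gripper's body presses on something with over 40 N, if the wrist force passes 120 N, or if a joint passes its speed limit or range.

## Working session

There is one attempt and no reset: what is moved stays moved. The work goes in short steps, Python scripts to look and compute and a tool call to move; the robot and the scene stay as the last step left them, time stands still between calls to the robot, and variables do not carry over. Pictures are saved under pics/ and viewed, at most 11 in all, crops included, and the job is handed in when it is done.

Besides the shell and the picture viewer there is one more tool, called after ">>>" as name(argument=value, ...) on one line, values as JSON. carry_out: Moves the arm, as the interface text tells. Its arguments: {"type":"object","properties":{"rows":{"type":"array"}},"required":["rows"]}

```bash
ls; mkdir -p pics
python3 - <<'E'
from plant import monitor, capture, camera_params
import cv2,numpy as np
s=monitor.read_state();print(s)
for n in ("scene","side"):
    cv2.imwrite(f"pics/{n}0.png",capture(n)[:,:,::-1]); p=camera_params(n);print(n,p, -p["R"].T@p["t"])
E
```

```text
pics
{'time': 0.0, 'q': array([-1.99658899e-02,  3.20311436e-01,  1.56569971e+00,  1.12699006e-05,
        1.25742044e+00, -1.99961751e-02]), 'dq': array([ 1.74402555e-03, -8.68256905e-05,  1.46561427e-04, -6.95687094e-04,
        1.62015986e-03, -1.78079232e-03]), 'joint_efforts': array([ 7.05825660e-04, -4.15526962e+01, -2.34157133e+01, -1.88356019e-06,
        8.09230405e-03,  1.54784908e-05]), 'tool_pos': array([5.74542014e-01, 3.27348341e-05, 2.49462996e-01]), 'tcp_rot': array([-2.22046836e+00, -2.22052788e+00,  1.98833671e-03]), 'ft_force': array([-0.60532566, -0.34451422, -0.16770913]), 'ft_torque': array([-0.02468351, -0.03685695, -0.01110077]), 'finger_force': 0.0, 'grip_width': 1.0027783099594578}
scene {'fx': 519.0904791749415, 'fy': 519.0904791749415, 'cx': 285.0973546007838, 'cy': 211.95578600623398, 'R': array([[ 0.70990708, -0.70421266, -0.01079207],
       [-0.38482208, -0.37500912, -0.84337425],
       [ 0.5898677 ,  0.60287037, -0.53721821]]), 't': array([-0.31888239,  0.3755377 ,  1.21970558])} [-0.34857286 -0.81905531  0.96852547]
side {'fx': 510.7897454192648, 'fy': 510.7897454192648, 'cx': 279.4886597086306, 'cy': 209.32887100674677, 'R': array([[ 0.90261999, -0.43011997,  0.01655162],
       [-0.2804601 , -0.61685391, -0.73541375],
       [ 0.32652607,  0.65915708, -0.67741617]]), 't': array([-0.4388572 ,  0.28930305,  1.2381138 ])} [ 0.07298281 -0.82641501  1.05873955]
```

View pictures.

View pics/scene0.png

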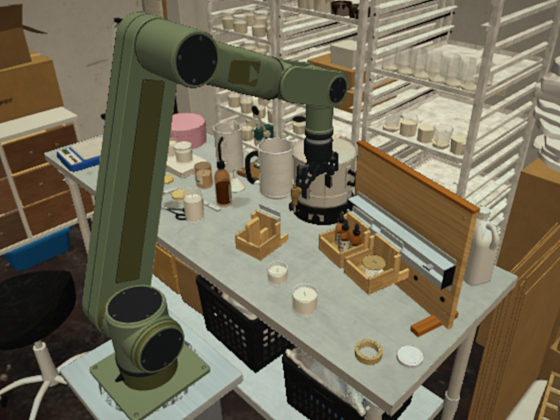

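View pics/side0.png

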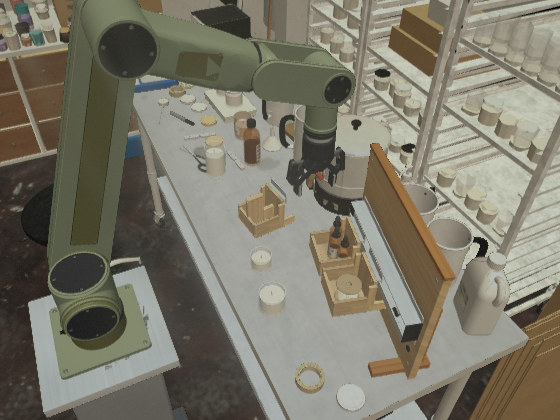

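Run:
```python
import cv2,numpy as np
a=cv2.imread("pics/scene0.png");b=cv2.imread("pics/side0.png")
def c(i,x,y,w,h,s): return cv2.resize(i[y:y+h,x:x+w],(w*s,h*s),interpolation=cv2.INTER_CUBIC)
top=np.hstack([c(a,225,195,80,60,5),c(b,225,170,80,60,5)])
bot=np.hstack([c(a,333,130,133,100,3),c(b,333,140,134,100,3)])
bot=np.hstack([c(a,340,185,133,100,3)[:,:399],c(b,320,170,134,100,3)[:,:401]])
cv2.imwrite("pics/c0.png",np.vstack([top,bot]))
```

```text
(no output)
```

View pics/c0.png

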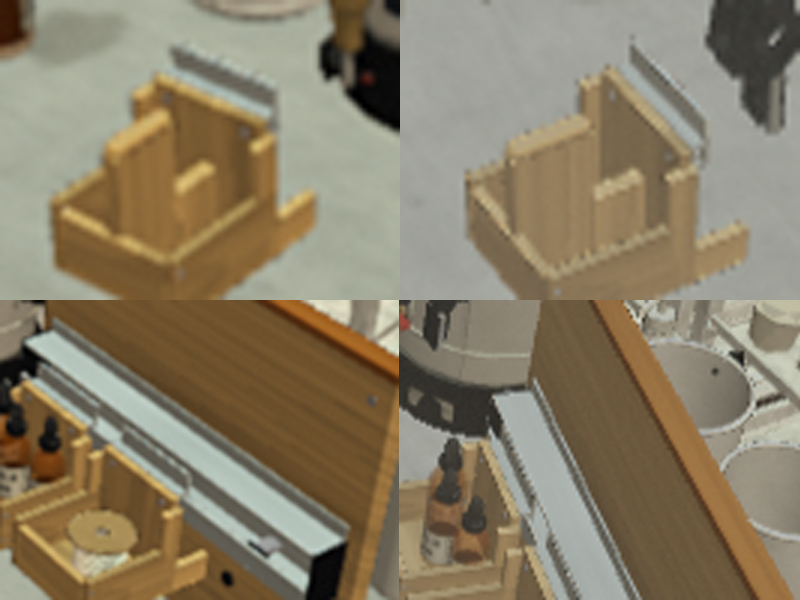

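```bash
cat > h.py <<'E'
import numpy as np
from plant import camera_params
def ray(n,uv,z,p=None):
    p=p or camera_params(n); R,t=p["R"],p["t"]; c=-R.T@t
    d=R.T@np.array([(uv[0]-p["cx"])/p["fx"],(uv[1]-p["cy"])/p["fy"],1]); return c+d*(z-c[2])/d[2]
def proj(n,X,p=None):
    p=p or camera_params(n); c=p["R"]@np.array(X)+p["t"]; return np.array([p["fx"]*c[0]/c[2]+p["cx"],p["fy"]*c[1]/c[2]+p["cy"]])
E
python3 - <<'E'
from h import *
np.set_printoptions(precision=4,suppress=True)
S=lambda u,v:(225+u/5,195+v/5); D=lambda u,v:(225+(u-400)/5,170+v/5)
print("handle f,b scene",ray("scene",S(112,154),.112),ray("scene",S(165,113),.112))
print("handle f,b side",ray("side",D(514,150),.112),ray("side",D(588,120),.112))
print("strip L,R scene",ray("scene",S(173,46),.116),ray("scene",S(276,90),.116))
print("strip L,R side",ray("side",D(631,40),.116),ray("side",D(706,122),.116))
print("hood L,R",ray("scene",(350,199.3),.207),ray("scene",(450,266.7),.207),ray("side",(351,200.7),.207))
print("latch",ray("scene",(427.5,266.5),.165))
p=camera_params("wrist");print(p,-p["R"].T@p["t"])
E
```

```text
handle f,b scene [0.4606 0.1679 0.112 ] [0.5123 0.1783 0.112 ]
handle f,b side [0.4654 0.166  0.112 ] [0.5134 0.1723 0.112 ]
strip L,R scene [0.5636 0.227  0.116 ] [0.5729 0.1441 0.116 ]
strip L,R side [0.5634 0.2227 0.116 ] [0.5713 0.1391 0.116 ]
hood L,R [ 0.6629 -0.0488  0.207 ] [ 0.5886 -0.4083  0.207 ] [ 0.6612 -0.0432  0.207 ]
latch [ 0.6024 -0.3459  0.165 ]
{'fx': 333.2485468702561, 'fy': 333.2485468702561, 'cx': 281.0843614650445, 'cy': 201.61726148147326, 'R': array([[ 1.    ,  0.0003, -0.0025],
       [ 0.001 , -0.9553,  0.2957],
       [-0.0023, -0.2957, -0.9553]]), 't': array([-0.5734, -0.0398,  0.3806])} [0.5743 0.0747 0.3739]
```

>>> carry_out(rows=[[[0.04, -0.025, 0], -0.09, 1], [[0.08, -0.05, 0], -0.18, 1], [[0.13, -0.075, 0], -0.27, 1], [[0.17, -0.1, 0], -0.36, 1], [[0.21, -0.125, 0], -0.45, 1], [[0.25, -0.15, 0], -0.54, 1], [[0.3, -0.17, 0], -0.63, 1], [[0.346, -0.195, 0], -0.72, 1]])

```text
time: 0.9
tool_pos: [0.4769, 0.1739, 0.25]
tcp_rot: [-0.677, -3.067, 0.0]
ft_force: [0.2, -0.0, -0.5]
grip_width: 1.001
finger_force: 0.0
```

>>> carry_out(rows=[[[0, 0, 0], -0.09, 1], [[0, 0, 0], -0.18, 1], [[0, 0, 0], -0.27, 1], [[0, 0, 0], -0.35, 1], [[0, 0, 0], -0.35, 1], [[0, 0, 0], -0.35, 1], [[0, 0, 0], -0.35, 1], [[0, 0, 0], -0.35, 1]])

```text
time: 1.7
tool_pos: [0.4775, 0.173, 0.2503]
tcp_rot: [0.171, -3.137, 0.0]
ft_force: [0.4, 0.2, 0.6]
grip_width: 0.999
finger_force: 0.0
```

Run:
```python
from h import *
from plant import monitor,capture
import cv2
from scipy.spatial.transform import Rotation as R
s=monitor.read_state();print(s["time"],s["tool_pos"],R.from_rotvec(s["tcp_rot"]).as_matrix().round(3))
p=camera_params("wrist");np.savez("w1.npz",**p)
im=capture("wrist")[:,:,::-1];cv2.imwrite("pics/w1.png",im)
cv2.imwrite("pics/w1b.png",cv2.resize(im,(800,600),interpolation=cv2.INTER_CUBIC))
```

```text
1.7 [0.4774789  0.17296178 0.25026142] [[-0.994 -0.109 -0.   ]
 [-0.109  0.994 -0.   ]
 [ 0.    -0.    -1.   ]]
```

View pics/w1b.png

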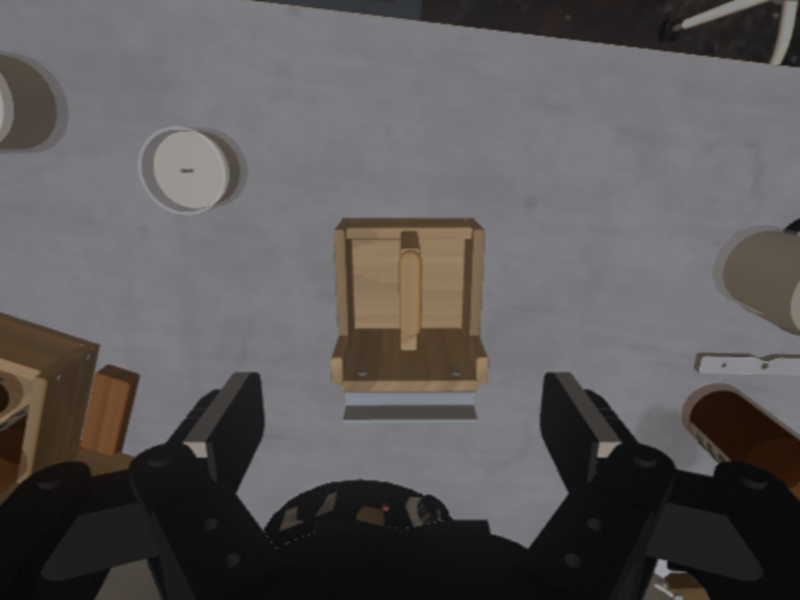

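Run:
```python
from h import *
np.set_printoptions(precision=4,suppress=True)
p=dict(np.load("w1.npz")); f=lambda u,v,z: ray("wrist",(u*.7,v*.7),z,p)
print("handle front",f(410.5,250,.112)); print("handle back",f(409,349,.112))
L,R=f(343.5,419,.116),f(477,419,.116);print("strip",L,R,(L+R)/2,np.degrees(np.arctan2(-(L-R)[0],(L-R)[1])),np.linalg.norm(L-R))
x=np.array([np.cos(.109),np.sin(.109)]);print("handle pt from strip",((L+R)/2)[:2]-x*.0925)
print(f(477,419,.116))
```

```text
handle front [0.4597 0.1754 0.112 ]
handle back [0.5201 0.1814 0.112 ]
strip [0.5698 0.1461 0.116 ] [0.5608 0.2285 0.116 ] [0.5653 0.1873 0.116 ] -173.74869035879237 0.08292156598540937
handle pt from strip [0.4733 0.1773]
[0.5608 0.2285 0.116 ]
```

>>> carry_out(rows=[[[0.005, 0.009, 0.05], 0, 1], [[0.005, 0.009, 0.12], 0, 1], [[0.005, 0.009, 0.19], 0, 1], [[0.005, 0.009, 0.25], 0, 1], [[0.005, 0.009, 0.29], 0, 1], [[0.005, 0.009, 0.308], 0, 1], [[0.005, 0.009, 0.308], 0, 1], [[0.005, 0.009, 0.308], 0, 0.5]])

```text
time: 2.55
tool_pos: [0.4753, 0.1775, 0.0972]
tcp_rot: [-0.172, 3.135, 0.001]
ft_force: [0.3, -0.3, 0.2]
grip_width: 0.853
finger_force: 0.0
```

>>> carry_out(rows=[[[0, 0, 0], 0, 0.3], [[0, 0, 0], 0, 0.2], [[0, 0, 0], 0, 0], [[0, 0, 0], 0, 0], [[0, 0, 0], 0, 0], [[0, 0, 0], 0, 0], [[0, 0, 0], 0, 0], [[0, 0, 0], 0, 0]])

```text
time: 3.35
tool_pos: [0.4748, 0.1774, 0.0968]
tcp_rot: [-0.172, 3.136, 0.001]
ft_force: [-0.6, 0.9, 6.0]
grip_width: 0.129
finger_force: 59.7
```

>>> carry_out(rows=[[[0, 0, -0.03], 0, 0], [[0, 0, -0.08], 0, 0], [[0, 0, -0.14], 0, 0], [[0, 0, -0.2], 0, 0], [[0, 0, -0.26], 0, 0], [[0, 0, -0.32], 0, 0], [[0, 0, -0.36], 0, 0], [[0, 0, -0.36], 0, 0]])

```text
time: 4.15
tool_pos: [0.4755, 0.1774, 0.2782]
tcp_rot: [-0.172, 3.132, 0.002]
ft_force: [0.7, -0.3, -3.9]
grip_width: 0.13
finger_force: 58.7
```

Run:
```python
from h import *
from plant import monitor,capture
import cv2
s=monitor.read_state();print(s["time"],s["tool_pos"],s["ft_force"],s["ft_torque"])
a=capture("side")[:,:,::-1];b=capture("wrist")[:,:,::-1]
cv2.imwrite("pics/s2.png",np.hstack([cv2.resize(a[60:260,180:340],(480,600),interpolation=cv2.INTER_CUBIC),cv2.resize(b[100:420,150:420],(320,380))if 0 else cv2.copyMakeBorder(cv2.resize(b[100:420,130:430],(320,341)),0,259,0,0,0)]))
```

```text
4.15 [0.47547655 0.17740652 0.27817005] [ 0.71845386 -0.34092484 -3.85544568] [-0.03349584  0.13925467  0.0015229 ]
```

View pics/s2.png

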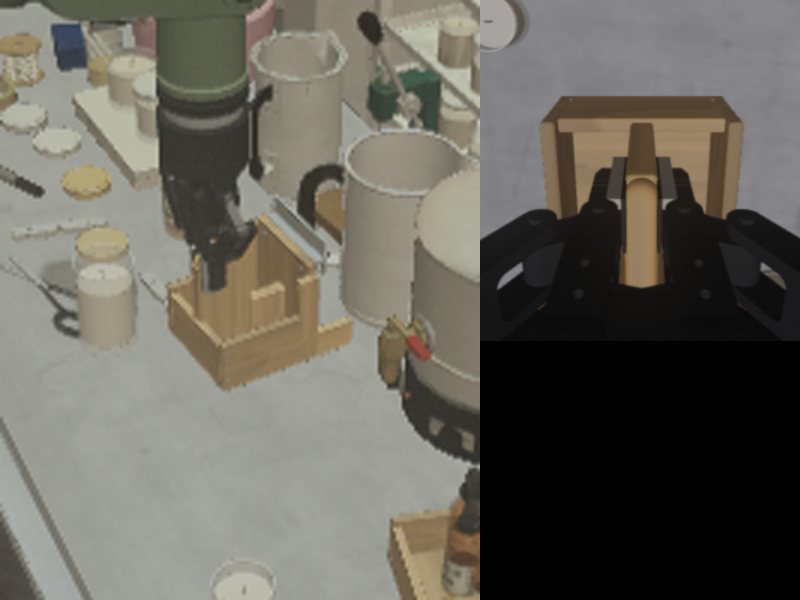

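Run:
```python
from h import *
np.set_printoptions(precision=3,suppress=True)
print("short top",ray("scene",(278,266),.05),ray("side",(261,253),.05))
print("tall/jar top",ray("scene",(305,292),.062),ray("side",(272,290),.062),ray("scene",(305,292),.105))
a=np.array([.6275,-.227]);px=np.array([.98,-.2]);py=np.array([.2,.98])
for yy in(-54,54):
  X=a-.105*px+yy/1e3*py; print("bin front corner",X,proj("scene",[*X,.125]),proj("side",[*X,.125]))
```

```text
short top [0.445 0.024 0.05 ] [0.44 0.02 0.05]
tall/jar top [ 0.409 -0.116  0.062] [ 0.411 -0.113  0.062] [ 0.373 -0.149  0.105]
bin front corner [ 0.514 -0.259] [375.713 279.658] [340.908 303.888]
bin front corner [ 0.535 -0.153] [348.34  257.784] [326.232 268.278]
```

>>> carry_out(rows=[[[0.03, -0.08, 0], 0.03, 0], [[0.06, -0.16, 0], 0.06, 0], [[0.09, -0.25, 0], 0.09, 0], [[0.12, -0.34, 0], 0.12, 0], [[0.155, -0.42, 0], 0.15, 0], [[0.185, -0.5, 0], 0.18, 0], [[0.215, -0.58, 0], 0.198, 0], [[0.24, -0.65, 0], 0.198, 0]])

```text
time: 5.05
tool_pos: [0.3889, -0.1604, 0.2741]
tcp_rot: [-0.317, -3.121, -0.002]
ft_force: [0.0, 0.5, -3.0]
grip_width: 0.124
finger_force: 59.6
```

Run:
```python
from h import *
import cv2
from plant import capture,monitor
np.set_printoptions(precision=3,suppress=True)
print(ray("scene",(345,265),.125)); print(monitor.read_state()["tool_pos"])
a=cv2.imread("pics/scene0.png");b=capture("scene")[:,:,::-1]
f=lambda i:cv2.resize(i[225:300,330:420],(360*2,300*2)[0:1]+(300,) if 0 else (450,375),interpolation=cv2.INTER_CUBIC)
c=cv2.resize(b[150:300,270:420],(350,350),interpolation=cv2.INTER_CUBIC)
cv2.imwrite("pics/bins.png",np.hstack([f(a),cv2.copyMakeBorder(c,0,25,0,0,0)]))
```

```text
[ 0.506 -0.166  0.125]
[ 0.389 -0.16   0.274]
```

View pics/bins.png

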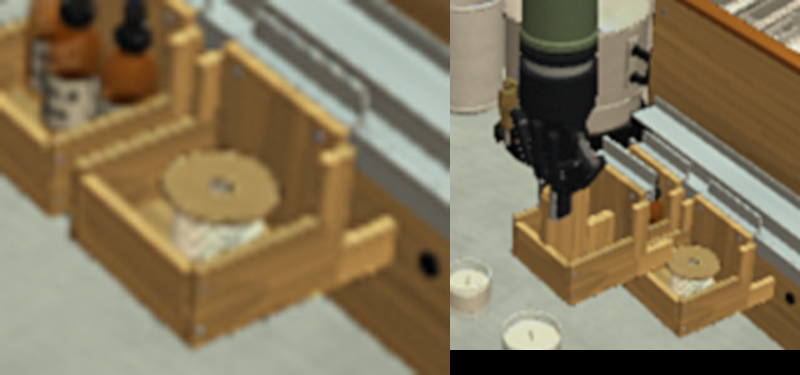

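Run:
```python
from h import *
np.set_printoptions(precision=4,suppress=True)
S=lambda u,v:(330+u/5,225+v/5)
L,R=ray("scene",S(80,168),.125),ray("scene",S(192,268),.125);print(L,R,(L+R)/2,np.linalg.norm(L-R))
L,R=ray("scene",S(255,15),.191),ray("scene",S(366,96),.191);print("strip",L,R,(L+R)/2,np.linalg.norm(L-R),np.degrees(np.arctan2(-(L-R)[0],(L-R)[1])))
print("latch/bumper",ray("scene",S(430,263),.085))
```

```text
[ 0.5283 -0.1509  0.125 ] [ 0.5043 -0.2434  0.125 ] [ 0.5163 -0.1971  0.125 ] 0.09553870886868142
strip [ 0.6268 -0.1847  0.191 ] [ 0.6068 -0.2683  0.191 ] [ 0.6168 -0.2265  0.191 ] 0.08597890006580033 -13.466349106319445
latch/bumper [ 0.6356 -0.3027  0.085 ]
```

Run:
```python
import cv2,numpy as np
a=cv2.imread("pics/scene0.png");b=cv2.imread("pics/side0.png")
f=lambda i,x,y,w,h,s:cv2.resize(i[y:y+h,x:x+w],(w*s,h*s),interpolation=cv2.INTER_CUBIC)
A=np.hstack([f(a,342,190,40,50,8),f(a,400,220,60,75,8)[:,:480]])[:600]
A1=np.vstack([f(a,342,190,50,37,8),f(a,410,240,50,37,8)])
B1=np.vstack([f(b,342,190,50,37,8),f(b,375,305,50,37,8)])
cv2.imwrite("pics/rail.png",np.hstack([A1,B1]))
```

```text
Traceback (most recent call last):
ValueError: all the input array dimensions except for the concatenation axis must match exactly, but along dimension 0, the array at index 0 has size 400 and the array at index 1 has size 600
```

Run:
```python
import cv2,numpy as np
a=cv2.imread("pics/scene0.png");b=cv2.imread("pics/side0.png")
f=lambda i,x,y,w,h,s:cv2.resize(i[y:y+h,x:x+w],(w*s,h*s),interpolation=cv2.INTER_CUBIC)
A1=np.vstack([f(a,342,190,50,37,8),f(a,410,240,50,37,8)])
B1=np.vstack([f(b,342,190,50,37,8),f(b,375,305,50,37,8)])
cv2.imwrite("pics/rail.png",np.hstack([A1,B1]))
```

```text
(no output)
```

View pics/rail.png

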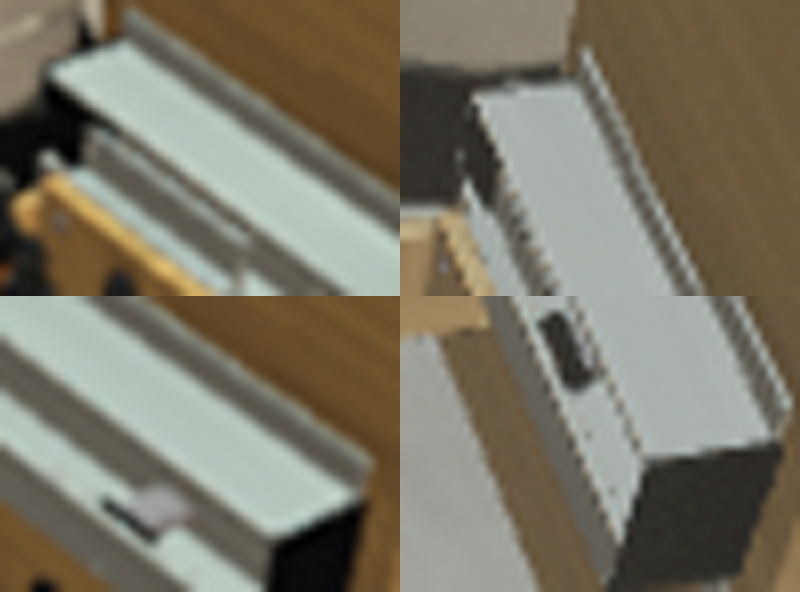

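```bash
cat >> h.py <<'E'
def tri(uv1,uv2,n1="scene",n2="side"):
    A=[];b=[]
    for n,uv in((n1,uv1),(n2,uv2)):
        p=camera_params(n);d=p["R"].T@np.array([(uv[0]-p["cx"])/p["fx"],(uv[1]-p["cy"])/p["fy"],1]);d/=np.linalg.norm(d)
        M=np.eye(3)-np.outer(d,d);A.append(M);b.append(M@(-p["R"].T@p["t"]))
    return np.linalg.lstsq(np.vstack(A),np.hstack(b),rcond=None)[0]
E
python3 - <<'E'
from h import *
np.set_printoptions(precision=4,suppress=True)
sl,sr,dl,dr=(348.25,199.4),(444.4,270.5),(351.4,201.9),(405.4,325.5)
print("tri",tri(sl,dl),tri(sr,dr))
P=[]
for z in(.207,):
  L,R=ray("scene",sl,z),ray("scene",sr,z);L2,R2=ray("side",dl,z),ray("side",dr,z)
  for l,r in((L,R),(L2,R2),((L+L2)/2,(R+R2)/2)):
    y=(l-r)/np.linalg.norm(l-r);print(l,r,"len",np.linalg.norm(l-r),"yaw",np.degrees(np.arctan2(-y[0],y[1])),"mid",(l+r)/2,"free seat",(l+r)/2-.124*y+.002*np.array([y[1],-y[0],0]))
print("latch wedge top mid", tri((410+155/8,240+(505-296)/8),(375+(570-400)/8,305+(350-296)/8)))
E
```

```text
tri [ 0.6616 -0.0443  0.2046] [ 0.5629 -0.409   0.2103]
[ 0.659  -0.0456  0.207 ] [ 0.5671 -0.4064  0.207 ] len 0.37232379783365305 yaw -14.288363984822986 mid [ 0.6131 -0.226   0.207 ] free seat [ 0.5844 -0.3466  0.207 ]
[ 0.6597 -0.0475  0.207 ] [ 0.5647 -0.4081  0.207 ] len 0.3729128230173328 yaw -14.769606549200391 mid [ 0.6122 -0.2278  0.207 ] free seat [ 0.5825 -0.3482  0.207 ]
[ 0.6594 -0.0465  0.207 ] [ 0.5659 -0.4072  0.207 ] len 0.37261502451222855 yaw -14.529175452013632 mid [ 0.6126 -0.2269  0.207 ] free seat [ 0.5835 -0.3474  0.207 ]
latch wedge top mid [ 0.5776 -0.3632  0.1895]
```

>>> carry_out(rows=[[[0.01, -0.01, 0], 0.032, 0], [[0.023, -0.016, 0.02], 0.032, 0], [[0.023, -0.016, 0.06], 0.032, 0], [[0.023, -0.016, 0.1], 0.032, 0], [[0.023, -0.016, 0.14], 0.032, 0], [[0.023, -0.016, 0.166], 0.032, 0], [[0.023, -0.016, 0.166], 0.032, 0], [[0.023, -0.016, 0.166], 0.032, 0]])

```text
time: 5.9
tool_pos: [0.3775, -0.1639, 0.1925]
tcp_rot: [-0.391, -3.115, -0.001]
ft_force: [-0.4, 0.8, -3.1]
grip_width: 0.129
finger_force: 59.8
```

>>> carry_out(rows=[[[-0.01, 0, 0], 0, 0], [[-0.02, 0, 0], 0, 0], [[-0.03, 0, 0], 0, 0], [[-0.035, 0, 0], 0, 0], [[-0.04, 0, 0], 0, 0], [[-0.045, 0, 0], 0, 0], [[-0.05, 0, 0], 0, 0], [[-0.055, 0, 0], 0, 0]])

```text
time: 6.7
tool_pos: [0.398, -0.1694, 0.1924]
tcp_rot: [-0.391, -3.1, -0.005]
ft_force: [-20.6, 4.0, 10.6]
grip_width: 0.128
finger_force: 61.7
```

>>> carry_out(rows=[[[0, 0, -0.01], 0, 0], [[-0.004, 0, -0.02], 0, 0], [[-0.012, 0, -0.029], 0, 0], [[-0.02, 0, -0.038], 0, 0], [[-0.03, 0, -0.047], 0, 0], [[-0.04, 0, -0.055], 0, 0], [[-0.05, 0, -0.063], 0, 0], [[-0.06, 0, -0.07], 0, 0]])

```text
time: 7.5
tool_pos: [0.4318, -0.1781, 0.2285]
tcp_rot: [-0.393, -3.111, -0.002]
ft_force: [-9.1, 1.8, 1.0]
grip_width: 0.128
finger_force: 59.9
```

Run:
```python
from h import *
from plant import capture
import cv2
a=capture("side")[:,:,::-1];b=capture("scene")[:,:,::-1]
f=lambda i,x,y:cv2.resize(i[y:y+130,x:x+130],(400,400),interpolation=cv2.INTER_CUBIC)
cv2.imwrite("pics/t1.png",np.hstack([f(b,280,170),f(a,250,190)]))
```

```text
(no output)
```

View pics/t1.png

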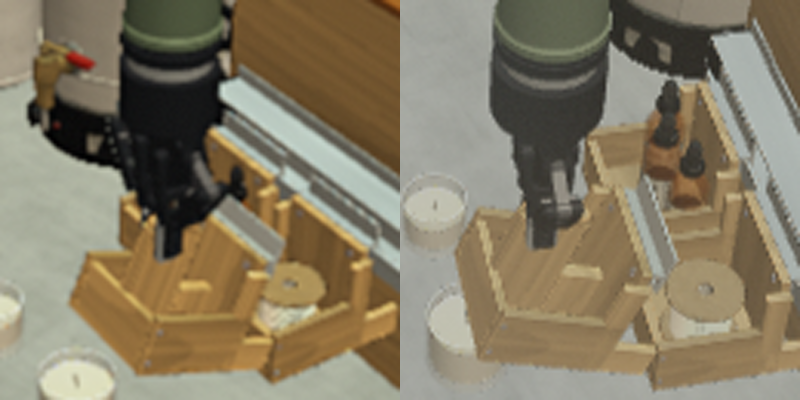

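>>> carry_out(rows=[[[-0.02, 0, -0.014], 0, 0], [[-0.042, 0, -0.025], 0, 0], [[-0.064, 0, -0.035], 0, 0], [[-0.086, 0, -0.043], 0, 0], [[-0.11, 0, -0.049], 0, 0], [[-0.125, 0, -0.051], 0, 0], [[-0.135, 0, -0.052], 0, 0], [[-0.135, 0, -0.052], 0, 0]])

```text
time: 8.4
tool_pos: [0.4994, -0.1956, 0.2544]
tcp_rot: [-0.394, -3.116, -0.0]
ft_force: [-3.8, 1.7, -1.1]
grip_width: 0.123
finger_force: 61.5
```

>>> carry_out(rows=[[[0, 0, -0.02], 0, 0], [[0.03, 0, -0.05], 0, 0], [[0.08, 0, -0.09], 0, 0], [[0.14, 0, -0.12], 0, 0], [[0.2, 0, -0.12], 0, 0], [[0.24, 0, -0.12], 0, 0], [[0.24, 0, -0.12], 0, 0], [[0.24, 0, -0.12], 0, 0]])

```text
time: 9.2
tool_pos: [0.3842, -0.1663, 0.3157]
tcp_rot: [0.393, 3.111, -0.002]
ft_force: [0.6, -0.2, -2.5]
grip_width: 0.128
finger_force: 61.0
```

Run:
```python
from h import *
from plant import capture,monitor
import cv2
s=monitor.read_state();print(s["time"],s["tool_pos"],s["tcp_rot"])
np.save("tp.npy",s["tool_pos"])
a=capture("side")[:,:,::-1];b=capture("scene")[:,:,::-1]
cv2.imwrite("pics/side3.png",a);cv2.imwrite("pics/scene3.png",b)
print(proj("side",s["tool_pos"]),proj("scene",s["tool_pos"]))
us,vs=proj("side",s["tool_pos"]).astype(int)-[35,50];uc,vc=proj("scene",s["tool_pos"]).astype(int)-[35,50];print(us,vs,uc,vc)
f=lambda i,x,y:cv2.resize(i[y:y+100,x:x+100],(400,400),interpolation=cv2.INTER_CUBIC)
cv2.imwrite("pics/t2.png",np.hstack([f(b,uc,vc),f(a,us,vs)]))
```

```text
9.2 [ 0.3841902  -0.16632031  0.31573666] [ 3.93218394e-01  3.11081535e+00 -2.42493786e-03]
[271.96672569 234.84331098] [314.91381375 222.44858027]
236 184 279 172
```

View pics/t2.png

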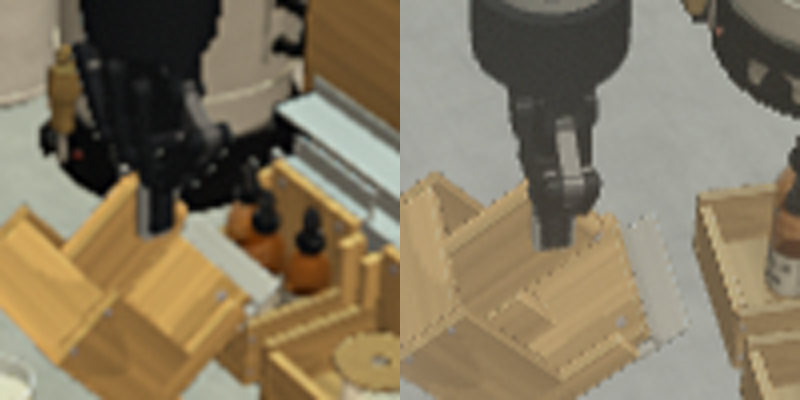

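Run:
```python
from h import *
np.set_printoptions(precision=4,suppress=True)
tp=np.load("tp.npy");ps=np.radians(-14.5);px=np.array([np.cos(ps),np.sin(ps),0]);py=np.array([-np.sin(ps),np.cos(ps),0])
for s,d in(((349.5,243.5),(308,266.5)),((327.5,224.5),(298.3,237.5))):
    X=tri(s,d);r=X-tp;a=np.array([r@px,r@py,r[2]]);print(X,a, np.hypot(a[0],a[2]),"tilt",np.degrees(np.arctan2(20,92)-np.arctan2(a[2],a[0])))
for th in(40,45,50,55):
    t=np.radians(th)
    print(th,[ (proj("scene",tp+px*(x*np.cos(t)+z*np.sin(t))+py*y+np.array([0,0,-x*np.sin(t)+z*np.cos(t)]))-[279,172])*4 for x,z,y in((.0925,.02,-.042),(.091,.02,.042))],[ (proj("side",tp+px*(x*np.cos(t)+z*np.sin(t))+py*y+np.array([0,0,-x*np.sin(t)+z*np.cos(t)]))-[236,184])*4+[400,0] for x,z,y in((.0925,.02,-.042),(.091,.02,.042))])
```

```text
[ 0.4367 -0.2291  0.2603] [ 0.0666 -0.0476 -0.0554] 0.08665078724857062 tilt 52.041486030616824
[ 0.4548 -0.1473  0.2643] [ 0.0636  0.0361 -0.0515] 0.0818416082917548 tilt 51.2437192331013
40 [array([302.7957, 258.0233]), array([218.3569, 189.1819])] [array([717.8646, 300.5937]), array([678.713, 185.839])]
45 [array([296.2584, 270.1961]), array([212.3956, 200.7139])] [array([709.1581, 310.8821]), array([670.7853, 195.8649])]
50 [array([288.9398, 282.0984]), array([205.6681, 211.9722])] [array([699.4304, 320.7465]), array([661.8858, 205.4642])]
55 [array([280.8901, 293.655 ]), array([198.2211, 222.8846])] [array([688.756, 330.127]), array([652.0833, 214.5776])]
```

Run:
```python
from h import *
p=dict(np.load("w1.npz")); x=np.array([np.cos(.109),np.sin(.109),0])
f=lambda u,v,z: ray("wrist",(u*.7,v*.7),z,p)@x
r=f(410,419,.116)
for v in(378,381,384,387,390,393,405): print(v,round(41+1e3*(f(410,v,.099)-r),1))
import cv2
im=cv2.imread("pics/w1.png")
print([tuple(int(k) for k in im[y,270]) for y in range(258,300)])
```

```text
378 21.7
381 23.8
384 26.0
387 28.2
390 30.3
393 32.5
405 41.3
[(44, 61, 77), (44, 61, 78), (44, 61, 77), (44, 61, 77), (45, 61, 78), (43, 60, 77), (43, 60, 77), (45, 63, 80), (59, 85, 104), (79, 109, 130), (89, 114, 135), (89, 114, 135), (91, 116, 137), (92, 118, 139), (92, 119, 140), (89, 116, 139), (103, 106, 111), (131, 122, 119), (137, 127, 123), (139, 129, 125), (140, 129, 125), (141, 131, 126), (141, 131, 125), (141, 130, 125), (135, 125, 122), (108, 103, 102), (74, 75, 77), (64, 68, 72), (65, 68, 72), (65, 69, 72), (65, 68, 72), (65, 68, 72), (64, 68, 72), (65, 69, 73), (68, 72, 76), (88, 92, 94), (133, 124, 120), (138, 129, 124), (122, 122, 121), (122, 120, 120), (122, 119, 119), (122, 119, 119)]
```

>>> carry_out(rows=[[[0, -0.05, 0], 0, 0], [[0, -0.11, 0], 0, 0], [[0, -0.17, 0], 0, 0], [[-0.04, -0.22, 0], 0, 0], [[-0.1, -0.251, 0], 0, 0], [[-0.16, -0.251, 0.02], 0, 0], [[-0.22, -0.251, 0.05], 0, 0], [[-0.26, -0.251, 0.08], 0, 0]])

```text
time: 10.1
tool_pos: [0.4808, -0.321, 0.2731]
tcp_rot: [0.393, 3.115, -0.001]
ft_force: [-0.9, 0.3, -3.0]
grip_width: 0.129
finger_force: 60.9
```

>>> carry_out(rows=[[[-0.02, 0, 0.02], 0, 0], [[-0.04, 0, 0.03], 0, 0], [[-0.06, 0, 0.04], 0, 0], [[-0.08, 0, 0.05], 0, 0], [[-0.08, 0, 0.056], 0, 0], [[-0.08, 0, 0.056], 0, 0], [[-0.08, 0, 0.056], 0, 0], [[-0.08, 0, 0.056], 0, 0]])

```text
time: 10.9
tool_pos: [0.5161, -0.3296, 0.2469]
tcp_rot: [0.394, 3.116, -0.001]
ft_force: [0.1, -0.1, -2.9]
grip_width: 0.129
finger_force: 60.9
```

Run:
```python
from h import *
from plant import capture,monitor
import cv2
s=monitor.read_state();print(s["time"],s["tool_pos"],s["tcp_rot"],s["ft_force"])
np.save("tp.npy",s["tool_pos"])
a=capture("side")[:,:,::-1];b=capture("scene")[:,:,::-1]
cv2.imwrite("pics/side4.png",a);cv2.imwrite("pics/scene4.png",b)
us,vs=proj("side",[.56,-.34,.18]).astype(int)-[32,50];uc,vc=proj("scene",[.56,-.34,.18]).astype(int)-[32,50];print(us,vs,uc,vc)
f=lambda i,x,y:cv2.resize(i[y:y+96,x:x+64],(400,600),interpolation=cv2.INTER_CUBIC)
cv2.imwrite("pics/t4.png",np.hstack([f(b,uc,vc),f(a,us,vs)]))
```

```text
10.9 [ 0.51605031 -0.32963977  0.24694499] [ 3.94006158e-01  3.11603301e+00 -5.81380274e-04] [ 0.13990465 -0.07055331 -2.94437346]
350 258 384 218
```

View pics/t4.png

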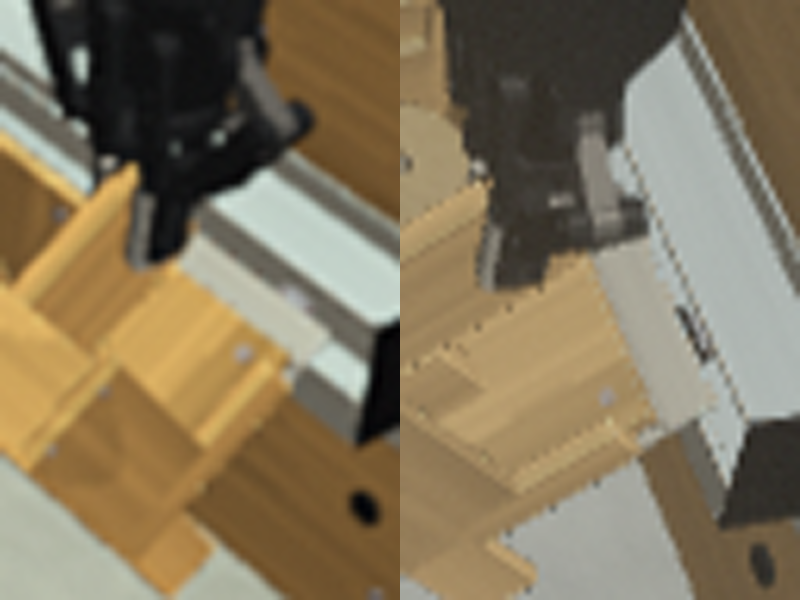

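Run:
```python
from h import *
np.set_printoptions(precision=4,suppress=True)
tp=np.load("tp.npy");ps=np.radians(-14.5);Rm=np.array([[np.cos(ps),np.sin(ps),0],[-np.sin(ps),np.cos(ps),0],[0,0,1]])
h=tri((444,270.5),(405.2,324.9));sr=tri((436.8,271.3),(399.9,322));sl=tri((416,255.6),(389.7,296.1))
seat=np.array([.5835,-.3474,.17])
print("hood corner",h,Rm@(h-seat)); print("strip R rel hood corner",Rm@(sr-h),"L",Rm@(sl-h)); print("strip R rel tcp",Rm@(sr-tp),Rm@(sl-tp))
print("tcp rel seat",Rm@(tp-seat))
# predict strip top corner rel seat, image predictions for tilts
for th in(48,52,56):
  t=np.radians(th);c,s=np.cos(t),np.sin(t)
  for y in(-.042,.042):
    r=np.array([.0925*c+.02*s,y,-.0925*s+.02*c]); X=tp+Rm.T@r; print(th,y,r,(proj("scene",X)-[384,218])*6.25,(proj("side",X)-[350,258])*6.25+[400,0])
```

```text
hood corner [ 0.5642 -0.4072  0.2088] [-0.0037 -0.0627  0.0388]
strip R rel hood corner [-0.0018  0.0179 -0.0143] L [ 0.002   0.0895 -0.0186]
strip R rel tcp [ 0.0642 -0.0451 -0.0525] [ 0.068   0.0265 -0.0568]
tcp rel seat [-0.0697  0.0003  0.0769]
48 -0.042 [ 0.0768 -0.042  -0.0554] [349.3149 325.0781] [742.104  389.1267]
48 0.042 [ 0.0768  0.042  -0.0554] [196.2163 210.335 ] [652.7594 188.5537]
52 -0.042 [ 0.0727 -0.042  -0.0606] [339.3337 339.3966] [727.4932 400.3737]
52 0.042 [ 0.0727  0.042  -0.0606] [186.8429 224.0682] [639.1852 199.7159]
56 -0.042 [ 0.0683 -0.042  -0.0655] [328.7899 353.39  ] [712.1007 411.1956]
56 0.042 [ 0.0683  0.042  -0.0655] [176.8966 237.4651] [624.8467 210.4307]
```

Run:
```python
from h import *
np.set_printoptions(precision=4,suppress=True)
tp=np.load("tp.npy");ps=np.radians(-14.5);Rm=np.array([[np.cos(ps),np.sin(ps),0],[-np.sin(ps),np.cos(ps),0],[0,0,1]])
S=lambda u,v:(384+u/6.25,218+v/6.25);D=lambda u,v:(350+(u-400)/6.25,258+v/6.25)
sr=tri(S(330,333),D(712,400)); ft=tri(S(212,548),D(537,576)); bd=tri(S(288,360),D(660,425))
for n,X in(("strip",sr),("foot",ft),("board top R",bd)): print(n,Rm@(X-tp))
v=Rm@(ft-sr);print(v,"tilt",np.degrees(np.arctan2(-98,23.5)-np.arctan2(v[2],v[0])),np.hypot(v[0],v[2]))
```

```text
strip [ 0.0642 -0.0451 -0.0525]
foot [ 0.0143 -0.0508 -0.1325]
board top R [ 0.0471 -0.0444 -0.0603]
[-0.0499 -0.0057 -0.08  ] tilt 45.40174549972494 0.09429375494054969
```

>>> carry_out(rows=[[[0, 0, -0.01], 0, 0], [[0, 0, -0.01], 0, 0], [[-0.008, 0, -0.01], 0, 0], [[-0.016, 0, -0.01], 0, 0], [[-0.024, 0, -0.01], 0, 0], [[-0.032, 0, -0.01], 0, 0], [[-0.04, 0, -0.01], 0, 0], [[-0.048, 0, -0.01], 0, 0]])

```text
time: 11.8
tool_pos: [0.54, -0.3357, 0.2512]
tcp_rot: [-0.394, -3.117, -0.0]
ft_force: [0.7, -0.4, -3.6]
grip_width: 0.127
finger_force: 61.0
```

>>> carry_out(rows=[[[-0.004, 0, 0], 0, 0], [[-0.008, 0, 0], 0, 0], [[-0.012, 0, 0], 0, 0], [[-0.016, 0, 0], 0, 0], [[-0.018, 0, 0], 0, 0], [[-0.02, 0, 0], 0, 0], [[-0.022, 0, 0], 0, 0], [[-0.022, 0, 0], 0, 0]])

```text
time: 12.6
tool_pos: [0.5459, -0.3372, 0.2527]
tcp_rot: [-0.393, -3.107, -0.002]
ft_force: [-12.9, 3.6, 7.9]
grip_width: 0.132
finger_force: 62.7
```

>>> carry_out(rows=[[[0.008, 0, 0], 0, 0], [[0.008, 0, -0.004], 0, 0], [[0.008, 0, -0.008], 0, 0], [[0.008, 0, -0.008], 0, 0], [[0.004, 0, -0.008], 0, 0], [[0, 0, -0.008], 0, 0], [[0, 0, -0.008], 0, 0], [[0, 0, -0.008], 0, 0]])

```text
time: 13.4
tool_pos: [0.5504, -0.3383, 0.2551]
tcp_rot: [-0.394, -3.117, -0.0]
ft_force: [0.3, -0.3, -3.4]
grip_width: 0.125
finger_force: 61.0
```

>>> carry_out(rows=[[[-0.003, 0, 0], 0, 0], [[-0.006, 0, 0], 0, 0], [[-0.009, 0, 0], 0, 0], [[-0.01, 0, 0], 0, 0], [[-0.01, 0, 0], 0, 0], [[-0.01, 0, 0], 0, 0], [[-0.01, 0, 0], 0, 0], [[-0.01, 0, 0], 0, 0]])

```text
time: 14.2
tool_pos: [0.5526, -0.3389, 0.2556]
tcp_rot: [-0.393, -3.111, -0.002]
ft_force: [-6.3, 1.8, 2.3]
grip_width: 0.127
finger_force: 61.6
```

>>> carry_out(rows=[[[0.002, 0, -0.002], 0, 0], [[0.002, 0, -0.004], 0, 0], [[0.002, 0, -0.006], 0, 0], [[0.002, 0, -0.006], 0, 0], [[-0.001, 0, -0.006], 0, 0], [[-0.004, 0, -0.006], 0, 0], [[-0.004, 0, -0.006], 0, 0], [[-0.004, 0, -0.006], 0, 0]])

```text
time: 15.0
tool_pos: [0.5533, -0.339, 0.2576]
tcp_rot: [-0.393, -3.107, -0.004]
ft_force: [-11.8, 3.9, -1.6]
grip_width: 0.123
finger_force: 61.5
```

>>> carry_out(rows=[[[0.006, 0, 0], 0, 0], [[0.01, 0, 0], 0, 0], [[0.01, 0, 0.003], 0, 0], [[0.01, 0, 0.006], 0, 0], [[0.01, 0, 0.009], 0, 0], [[0.01, 0, 0.012], 0, 0], [[0.01, 0, 0.015], 0, 0], [[0.01, 0, 0.015], 0, 0]])

```text
time: 15.8
tool_pos: [0.5521, -0.339, 0.2518]
tcp_rot: [0.394, 3.116, -0.001]
ft_force: [-5.7, 2.0, -0.1]
grip_width: 0.126
finger_force: 61.4
```

Run:
```python
from h import *
from plant import capture,monitor
import cv2
s=monitor.read_state();tp=s["tool_pos"];print(tp,s["ft_force"],s["ft_torque"])
ps=np.radians(-14.5);Rm=np.array([[np.cos(ps),np.sin(ps),0],[-np.sin(ps),np.cos(ps),0],[0,0,1]])
print("rel seat",Rm@(tp-[.5835,-.3474,.17]))
for n in("side","scene"): cv2.imwrite(f"pics/{n}5.png",capture(n)[:,:,::-1])
```

```text
[ 0.55208526 -0.33901302  0.25184053] [-5.70136019  1.97972354 -0.11869427] [ 0.18713837  0.94861161 -0.0660968 ]
rel seat [-0.03251404  0.00025421  0.08184053]
```

>>> carry_out(rows=[[[0.004, 0, 0], 0, 0], [[0.007, 0, 0.003], 0, 0], [[0.01, 0, 0.006], 0, 0], [[0.01, 0, 0.009], 0, 0], [[0.01, 0, 0.012], 0, 0], [[0.01, 0, 0.014], 0, 0], [[0.01, 0, 0.014], 0, 0], [[0.01, 0, 0.014], 0, 0]])

```text
time: 16.7
tool_pos: [0.548, -0.3379, 0.2448]
tcp_rot: [0.393, 3.114, -0.002]
ft_force: [4.0, -1.2, 3.4]
grip_width: 0.129
finger_force: 61.4
```

>>> carry_out(rows=[[[0.004, 0, 0.002], 0, 0], [[0.009, 0, 0.005], 0, 0], [[0.015, 0, 0.009], 0, 0], [[0.022, 0, 0.015], 0, 0], [[0.028, 0, 0.02], 0, 0], [[0.034, 0, 0.026], 0, 0], [[0.039, 0, 0.031], 0, 0], [[0.044, 0, 0.037], 0, 0]])

```text
time: 17.5
tool_pos: [0.5254, -0.332, 0.2253]
tcp_rot: [-0.394, -3.116, -0.0]
ft_force: [0.4, -0.2, 3.5]
grip_width: 0.126
finger_force: 58.4
```

Run:
```python
from h import *
from plant import capture,monitor
import cv2
s=monitor.read_state();tp=s["tool_pos"];print(tp,s["ft_force"])
ps=np.radians(-14.5);Rm=np.array([[np.cos(ps),np.sin(ps),0],[-np.sin(ps),np.cos(ps),0],[0,0,1]])
print("rel seat",Rm@(tp-[.5835,-.3474,.17]),"F",Rm@s["ft_force"])
```

```text
[ 0.52538453 -0.33200924  0.22532298] [ 0.40516411 -0.16667089  3.46917795]
rel seat [-0.06011789  0.00034958  0.05532298] F [ 0.43398974 -0.05991703  3.46917795]
```

>>> carry_out(rows=[[[0.006, 0, 0.007], 0, 0], [[0.011, 0, 0.014], 0, 0], [[0.016, 0, 0.021], 0, 0], [[0.02, 0, 0.028], 0, 0], [[0.024, 0, 0.035], 0, 0], [[0.027, 0, 0.041], 0, 0], [[0.03, 0, 0.047], 0, 0], [[0.032, 0, 0.051], 0, 0]])

```text
time: 18.3
tool_pos: [0.5096, -0.3278, 0.1994]
tcp_rot: [-0.393, -3.115, -0.001]
ft_force: [-2.5, -0.3, 4.5]
grip_width: 0.128
finger_force: 58.8
```

Run:
```python
from h import *
from plant import capture,monitor
import cv2
s=monitor.read_state();tp=s["tool_pos"]
ps=np.radians(-14.5);Rm=np.array([[np.cos(ps),np.sin(ps),0],[-np.sin(ps),np.cos(ps),0],[0,0,1]])
print("rel seat",Rm@(tp-[.5835,-.3474,.17]),"F",Rm@s["ft_force"],s["ft_torque"])
for n in("side","scene"): cv2.imwrite(f"pics/{n}6.png",capture(n)[:,:,::-1])
a=cv2.imread("pics/scene6.png")
# caddy outline: wood mask, print lowest right extents of foot/wall
X=[.5835,-.3474,.17]
for n in("scene","side"): print(n,proj(n,X),proj(n,tp))
```

```text
rel seat [-0.07645926  0.00044281  0.02940919] F [-2.29588427 -0.90947061  4.47236588] [-0.0775559  -0.21676972  0.01235056]
scene [424.06509026 268.62602618] [401.07739014 269.26527992]
side [392.55535784 310.55958414] [359.70126511 307.26345124]
```

>>> carry_out(rows=[[[0.002, 0, 0.005], 0, 0], [[0.004, 0, 0.01], 0, 0], [[0.004, 0, 0.015], 0, 0], [[0.004, 0, 0.019], 0, 0], [[0.004, 0, 0.023], 0, 0], [[0.004, 0, 0.027], 0, 0], [[0.004, 0, 0.031], 0, 0], [[0.004, 0, 0.034], 0, 0]])

```text
time: 19.2
tool_pos: [0.506, -0.3268, 0.1822]
tcp_rot: [-0.393, -3.11, -0.002]
ft_force: [-6.9, 2.0, 6.4]
grip_width: 0.131
finger_force: 59.0
```

```bash
cat > st.py <<'E'
from h import *
from plant import monitor
s=monitor.read_state();tp=s["tool_pos"]
ps=np.radians(-14.5);Rm=np.array([[np.cos(ps),np.sin(ps),0],[-np.sin(ps),np.cos(ps),0],[0,0,1]])
print(s["time"],"rel seat",(Rm@(tp-[.5835,-.3474,.17])).round(4),"F",(Rm@s["ft_force"]).round(1),s["ft_torque"].round(2))
E
python3 st.py
```

```text
19.2 rel seat [-0.0802  0.0005  0.0122] F [-7.1  0.2  6.4] [ 0.1   0.71 -0.07]
```

>>> carry_out(rows=[[[0, 0, 0.004], 0, 0], [[0, 0, 0.008], 0, 0], [[0, 0, 0.012], 0, 0], [[0, 0, 0.014], 0, 0], [[0, 0, 0.016], 0, 0], [[0, 0, 0.018], 0, 0], [[0, 0, 0.02], 0, 0], [[0, 0, 0.02], 0, 0]])

```text
time: 20.0
tool_pos: [0.5057, -0.3267, 0.1763]
tcp_rot: [-0.393, -3.112, -0.001]
ft_force: [-13.1, 5.0, 25.2]
grip_width: 0.129
finger_force: 62.0
```

```bash
python3 st.py
python3 - <<'E'
from plant import capture
import cv2
for n in("side","scene"): cv2.imwrite(f"pics/{n}7.png",capture(n)[:,:,::-1])
E
```

```text
20.0 rel seat [-0.0805  0.0005  0.0063] F [-13.9   1.6  25.2] [ 0.75  1.7  -0.01]
```

>>> carry_out(rows=[[[0, 0, 0.003], 0, 0], [[0, 0, 0.006], 0, 0], [[0, 0, 0.008], 0, 0], [[0, 0, 0.008], 0, 0], [[0, 0, 0.008], 0, 0], [[0, 0, 0.008], 0, 0], [[0, 0, 0.008], 0, 0], [[0, 0, 0.008], 0, 0]])

```text
time: 20.9
tool_pos: [0.5057, -0.3267, 0.1761]
tcp_rot: [-0.393, -3.114, 0.001]
ft_force: [-18.5, 7.9, 42.8]
grip_width: 0.13
finger_force: 64.5
```

```bash
python3 st.py
python3 - <<'E'
from plant import capture
from h import *
import cv2
for n in("side","scene"): cv2.imwrite(f"pics/{n}8.png",capture(n)[:,:,::-1])
a=cv2.imread("pics/scene8.png");b=cv2.imread("pics/side8.png")
f=lambda i,x,y:cv2.resize(i[y:y+100,x:x+66],(400,600),interpolation=cv2.INTER_CUBIC)
cv2.imwrite("pics/t8.png",np.hstack([f(a,372,225),f(b,342,255)]))
E
```

```text
20.9 rel seat [-0.0805  0.0005  0.0061] F [-19.9   3.   42.8] [ 1.32  2.52 -0.07]
```

>>> carry_out(rows=[[[0.002, 0, -0.004], 0, 0], [[0.004, 0, -0.008], 0, 0], [[0.006, 0, -0.012], 0, 0], [[0.008, 0, -0.016], 0, 0], [[0.008, 0, -0.02], 0, 0], [[0.008, 0, -0.022], 0, 0], [[0.008, 0, -0.022], 0, 0], [[0.008, 0, -0.022], 0, 0]])

```text
time: 21.8
tool_pos: [0.5037, -0.326, 0.1782]
tcp_rot: [-0.393, -3.113, -0.003]
ft_force: [-3.0, 1.0, -5.8]
grip_width: 0.127
finger_force: 58.4
```

```bash
python3 st.py
```

```text
21.8 rel seat [-0.0827  0.0007  0.0082] F [-3.2  0.3 -5.8] [ 0.11  0.82 -0.04]
```

>>> carry_out(rows=[[[0, 0, -0.004], 0, 0], [[0, 0, -0.008], 0, 0], [[0, 0, -0.008], 0, 0], [[0, 0, -0.008], 0, 0], [[0, 0, -0.008], 0, 0], [[0, 0, -0.008], 0, 0], [[0, 0, -0.008], 0, 0], [[0, 0, -0.008], 0, 0]])

```text
time: 22.6
tool_pos: [0.5047, -0.3264, 0.1837]
tcp_rot: [-0.394, -3.117, -0.001]
ft_force: [-2.8, 1.8, -8.4]
grip_width: 0.127
finger_force: 58.4
```

```bash
python3 st.py
```

```text
22.6 rel seat [-0.0816  0.0006  0.0137] F [-3.2  1.  -8.4] [0.5  1.11 0.13]
```

>>> carry_out(rows=[[[-0.002, 0, 0.006], 0, 0], [[-0.004, 0, 0.012], 0, 0], [[-0.006, 0, 0.018], 0, 0], [[-0.008, 0, 0.024], 0, 0], [[-0.008, 0, 0.03], 0, 0], [[-0.008, 0, 0.034], 0, 0], [[-0.008, 0, 0.036], 0, 0], [[-0.008, 0, 0.036], 0, 0]])

```text
time: 23.4
tool_pos: [0.5069, -0.3274, 0.1767]
tcp_rot: [0.394, 3.114, -0.004]
ft_force: [-26.7, 12.4, 45.8]
grip_width: 0.13
finger_force: 66.4
```

```bash
python3 st.py
```

```text
23.4 rel seat [-0.0791  0.0002  0.0067] F [-29.    5.3  45.8] [2.09 3.56 0.01]
```

>>> carry_out(rows=[[[0.004, 0, -0.004], 0, 0], [[0.008, 0, -0.008], 0, 0], [[0.01, 0, -0.012], 0, 0], [[0.011, 0, -0.015], 0, 0], [[0.011, 0, -0.015], 0, 0], [[0.011, 0, -0.015], 0, 0.15], [[0.011, 0, -0.015], 0, 0.3], [[0.011, 0, -0.015], 0, 0.4]])

```text
time: 24.2
tool_pos: [0.5038, -0.3267, 0.173]
tcp_rot: [0.394, 3.116, -0.001]
ft_force: [0.7, -0.4, 0.5]
grip_width: 0.397
finger_force: 0.0
```

>>> carry_out(rows=[[[0, 0, 0], 0, 0.45], [[0, 0, 0], 0, 0.45], [[0, 0, -0.01], 0, 0.45], [[0, 0, -0.04], 0, 0.45], [[0, 0, -0.08], 0, 0.45], [[0, 0, -0.13], 0, 0.45], [[0.03, 0, -0.18], 0, 0.45], [[0.06, 0, -0.2], 0, 0.45]])

```text
time: 25.0
tool_pos: [0.4747, -0.3193, 0.276]
tcp_rot: [0.393, 3.113, -0.004]
ft_force: [-0.6, 0.1, 0.4]
grip_width: 0.452
finger_force: 0.0
```

```bash
python3 st.py
python3 - <<'E'
from plant import capture
from h import *
import cv2
for n in("side","scene"): cv2.imwrite(f"pics/{n}9.png",capture(n)[:,:,::-1])
a=cv2.imread("pics/scene9.png");b=cv2.imread("pics/side9.png")
f=lambda i,x,y:cv2.resize(i[y:y+120,x:x+80],(400,600),interpolation=cv2.INTER_CUBIC)
cv2.imwrite("pics/t9.png",np.hstack([f(a,365,215),f(b,335,250)]))
E
```

```text
25.0 rel seat [-0.1123 -0.      0.106 ] F [-0.6 -0.1  0.4] [-0.02  0.02 -0.03]
```

View pics/t9.png

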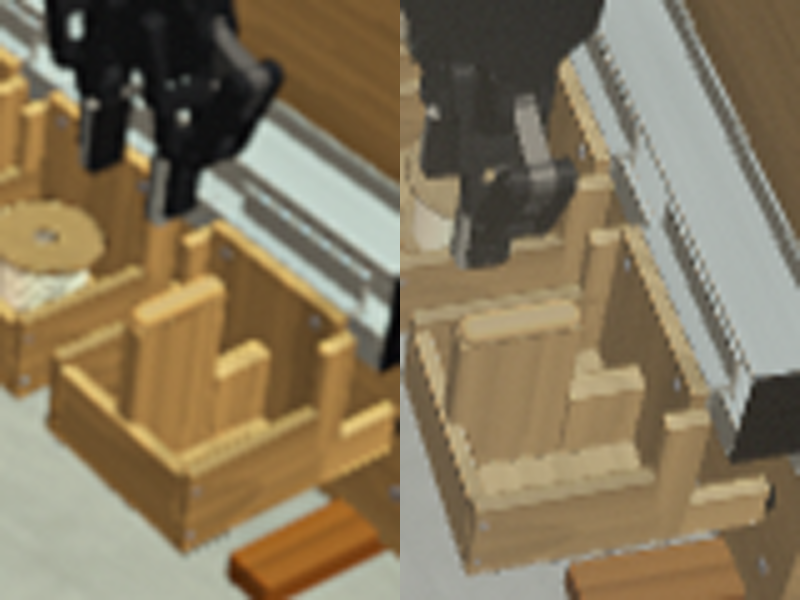

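Run:
```python
from h import *
np.set_printoptions(precision=1,suppress=True)
d=.124*np.array([.2504,.968,0])
for n,(bu,bv),(cu,cv),z in(("front R",(192,268),(182,466),.125),("front L",(80,168),(57,360),.125),("board R",(350,130),(347,322),.174),("foot R top",(396,220),(393,405),.093)):
    X=ray("scene",(330+bu/5,225+bv/5),z)-d
    e=proj("scene",X);o=np.array([365+cu/5,215+cv/5]);print(n,"pred",e,"obs",o,"diff",o-e, "px/10mm up",proj("scene",X+[0,0,.01])-e)
```

```text
front R pred [401.4 308. ] obs [401.4 308.2] diff [0.  0.2] px/10mm up [ 0.5 -3.2]
front L pred [375.6 285. ] obs [376.4 287. ] diff [0.8 2. ] px/10mm up [ 0.3 -3.1]
board R pred [434.9 278. ] obs [434.4 279.4] diff [-0.5  1.4] px/10mm up [ 0.6 -3.3]
foot R top pred [443.  295.9] obs [443.6 296. ] diff [0.6 0.1] px/10mm up [ 0.6 -3. ]
```

```bash
python3 -c "
from plant import ctrl
print(ctrl.job_done())"
```

```text
the job is handed in; nothing more can be done
None
```

The caddy hangs by itself, upright, in the right-hand place of the rail. It stopped hard under a 46 N push and sits level with the bin beside it in the picture, so I take it as home. The catch itself I couldn't see, and a light upward tug was inconclusive. The gripper is clear, none of the loose things was knowingly touched, and the job is handed in at about 25 s.

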